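# Touch-mix a capped tube on the vortex mixer

## Robot

A 6-joint arm with a two-finger parallel gripper is mounted at the origin on a cart in front of the work surface, level with it; the furniture and walls round the work are solid. World frame = base frame: x ahead of the robot, y to its left, z up, the work surface at z = 0. Lengths are in m, angles in rad, forces in N, time in s.
With the tool pointing down it reaches from about 0.375 to 0.975 m from the base axis. Payload 3.8 kg.
Tool frame: the origin (TCP) lies on the centre line of the jaws, within the pads' length; the fingertips stand 17 mm ahead of it and the grasp point (between the pads) lies 2 mm behind it (bot.tip_extent is the distance from the TCP to the fingertips, in m); z points along the fingers, y is the line along which they close (so a half turn about z gives the same grasp; the last joint's range is limited). The gripper opens to 85 mm and grips with 20 to 120 N. Pads are 22 mm wide; open, the fingers measure 114 mm over their backs; the gripper's body (76 mm by 85 mm) begins 54 mm behind the grasp point. The pads swing forward as they close: fully open they stand 13 mm farther back than shut.
Start: joints at [-1.211, 0.264, 1.604, -0, 1.274, -0.037], TCP at [0.261, -0.623, 0.248] pointing down, gripper open.
Joint ranges: [-2.63, 2.63], [-0.94, 2.18], [0.31, 2.57], [-1.31, 4.45], [0, 2.66], [-2.55, 2.55]. Speed limits (rad/s): [2.57, 2.57, 3.14, 3.14, 3.14, 3.14].

## Interface

Orientations are given as a rotation vector (axis times angle).
In Python, from workcell import readout, read_camera, finish_job, bot gives the robot as it stands.
- The arm moves only by the tool jog_arm, never from a script. Its argument "deltas" is one flat list of numbers, 7 for each row, row after row: the shift along the tool's x, y, z in m, then the turn, a rotation vector about the tool's x, y, z in degrees, then the gripper command: -1 is shut, 1 is fully open, values between are in proportion. A call has 1 to 8 rows; each row is the pose to reach, as a shift and turn from the pose commanded when the call began, along the tool's axes at that moment; what a row does not reach only later rows make up. A row lasts 1/10 s, in which the tool goes at most 50 mm and 8.59 degrees, less where a joint would pass 70% of its speed; a pose out of reach is approached as far as the arm can. A call with a gripper value outside its range is refused whole. The fingers move at their own pace and stop on an object; "squeeze" is the grip in N (left out, the last holds). Time passes only in rows, so rows that repeat a pose let the fingers close. It gives the time, the measured TCP pose, the force, the opening and the grip force at its end, in the units of the state.
- readout.read_state(): the state, without advancing time (a new reading comes with each control period).
- read_camera(name): name is "scene" or "top" or "wrist"; returns a dict with "color" (420x560x3 uint8, blue, green, red), "fx", "fy", "cx", "cy" (pixels), "origin" and "attitude" of the camera in the world. Camera axes: x right, y down, z forward; pixel columns grow to the right and rows downward; lengths in m; the calibration is good to about 2 mm. A picture is of the moment at which its call begins. There is no depth.
- finish_job(): hands the job in; it is judged then, once.
The state is a dict: "time": time; "q": joint angles; "joint_vel": joint speeds; "joint_torque": joint torques, N m; "tool_pos": TCP position; "tcp_rot": TCP orientation; "wrist_force": force on the tool from outside, world axes, zero at the start; "torque": the same for the moment, N m; "width": opening from 0.0 (shut) to 1.0 (fully open); "grip_force": force on a finger pad.
Only numpy, scipy, OpenCV 4.12 (cv2) and the standard library are available. Lean on these libraries where they do the work, as an engineer would, in place of code of your own. Each camera call takes 0.05 s, during which the arm holds its last target. There are 200 camera calls.

## Task

Mix the capped tube on the vortex mixer in touch mode: first tip the rocker switch on the mixer's sloping panel fully over to its left end (touch mode), then lift the one capped tube out of the rack that stands beside the mixer (the two others in it are open), stand it upright in the rubber cup and press it straight down until the sprung cup meets its stop. Finish while still holding the tube there, upright and with a steady push of a kilogram or two - do not let go and do not lean harder on it than that. Leave the rack and the two open tubes standing as they are.

Things in the scene. Friction and masses are not known exactly. Their poses are not given: they have to be found in the camera images.
- mixer: Vortex mixer: heavy white box, 162 mm deep, 134 wide, 78 high; does not move. Origin on the worktop under its middle; x to its back, y to its left, z up. Front panel slopes up to the back at 0.31 rad: black rocker switch on its left half, speed knob (33 mm across, 13 high) on its right half, 62 mm from the rocker's middle. Black rubber cup on top, 36 mm behind the origin.
- rocker_touch_end (a point): Press point on top of the left end of the rocker switch; moves with it. The rocker is 43 mm long (along the mixer's y) and 23 mm wide; its pivot is 16 mm to the right of this point. Its two faces meet in a shallow V: the left face lies parallel to the panel when that end is fully down. x up the slope, y to the left, z normal to the rocker's base.
- rocker (a joint): Tilt of the rocker, rad: -0.2 right end fully down (off, it starts near there), +0.2 left end fully down (touch mode). It stays where it is left; about 2 N on the press point moves it. Its left end goes down some 6 mm in all.
- cup_seat (a point): Centre of the flat floor (9 mm across) of the conical seat in the mixer's rubber cup; moves with the cup, 114 mm above the worktop when up. The cup is 47 mm across; its rim is 18 mm above this point and the seat opens there to 34 mm. The tube's tip comes to stand on this floor. x to the mixer's back, y to its left, z up.
- cup (a joint): How far the sprung cup is pressed down, m: 0 up, 0.008 at its hard stop. The spring pushes back with about 2 N at the top and 7 N when it just meets the stop; a good holding push is 10 to 20 N.
- tube_mid (a point): Centre of the one capped 50 ml conical tube, 58 mm above its tip; z up the tube. 116 mm tall, 40 to 80 g: body 29 mm across, screw cap 35 mm across over the top 12 mm (a firm grip), cone over the lowest 17 mm to a flat tip 7 mm across. It stands upright in a large hole of the rack, tip 4 mm above the worktop, so its body is free from 52 to 108 mm above the worktop.
- tube_tip (a point): Centre of the flat tip of the capped tube, on its axis, 58 mm below its middle.
- tube: The capped tube as a whole; origin at its tip, z up the tube.
- rack_row (a point): Middle of the row of six large holes (30 mm, 41 mm apart) in the top of the white tube rack, 52 mm above the worktop. Rack 100 x 245 x 52 mm, loose, about 0.5 kg. The row runs along y; x points across the rack towards its small holes. Tubes stand at least two holes apart: fingers on the x and -x sides of a tube keep clear of its neighbours.
- open_a_mid (a point): Centre (56 mm above its tip) of one of the two open tubes without cap, 113 mm tall, 30 mm across, in the same row.
- open_b_mid (a point): Centre of the other open tube, likewise.
Things that resemble listed ones, but are neither listed nor needed, are in the scene too. Leave any orange look-alike of the tube alone.

How it is judged:
By the outcome, as a careful person would: the job done as asked, in the order asked, and still so for the second after the job is handed in, while the arm keeps its last pose, push and grip.
It also fails if it takes over 51 s, if anything falls off the work surface, if the arm or the gripper's body presses on something with over 40 N, if the wrist force passes 120 N, or if a joint passes its speed limit or range.

## Working session

There is one attempt and no reset: what is moved stays moved. The work goes in short steps, Python scripts to look and compute and a tool call to move; the robot and the scene stay as the last step left them, time stands still between calls to the robot, and variables do not carry over. Pictures are saved under pics/ and viewed, at most 10 in all, crops included, and the job is handed in when it is done.

Besides the shell and the picture viewer there is one more tool, called after "Emit:" as name(argument=value, ...) on one line, values as JSON. jog_arm: Moves the arm, as the interface text tells. Its arguments: {"type":"object","properties":{"deltas":{"type":"array"},"squeeze":{"type":"number"}},"required":["deltas"]}

```bash
mkdir -p pics; cat > h.py <<'E'
import numpy as np, cv2
from scipy.spatial.transform import Rotation as R
from workcell import readout, read_camera, finish_job, bot
def att(c):
    a=np.array(c["attitude"],float)
    return a if a.shape==(3,3) else R.from_rotvec(a).as_matrix() if a.size==3 else R.from_quat(a).as_matrix()
def ray(c,u,v):
    d=att(c)@np.array([(u-c["cx"])/c["fx"],(v-c["cy"])/c["fy"],1]); return np.array(c["origin"]),d
def onz(c,u,v,z):
    o,d=ray(c,u,v); return o+d*(z-o[2])/d[2]
def proj(c,p):
    q=att(c).T@(np.array(p)-c["origin"]); return c["fx"]*q[0]/q[2]+c["cx"],c["fy"]*q[1]/q[2]+c["cy"]
E
ls; python3 - <<'E'
from h import *
ims=[]
for n in("scene","top"):
    c=read_camera(n); cv2.imwrite(f"pics/{n}0.png",c["color"])
    print(n,c["fx"],c["cx"],c["cy"],c["origin"],c["attitude"])
print(readout.read_state())
E
```

```text
h.py
pics
scene 517.6627881070448 274.948786923856 208.08929921998777 [-0.15209872  0.50698227  0.76099178] [-1.21620421  2.2229035  -1.04384856]
top 522.9831242666507 281.50604839450773 214.04032237331265 [0.43655712 0.09562021 1.21573474] [-2.19591796  2.18269781 -0.10071337]
{'time': 0.1, 'q': array([-1.21091968e+00,  2.64735278e-01,  1.60526208e+00, -1.00510360e-05,
        1.27372045e+00, -3.68963522e-02]), 'joint_vel': array([-2.60958096e-05, -9.43774376e-04, -2.86558915e-03, -1.19438356e-03,
       -1.22992432e-03,  8.12686197e-04]), 'joint_torque': array([ 1.12285265e-04, -5.16708219e+01, -3.68588769e+01, -4.42679280e-06,
        6.28044829e-03,  2.10190257e-05]), 'tool_pos': array([ 0.26062044, -0.62195907,  0.24703447]), 'tcp_rot': array([-3.07791719e+00, -6.18760820e-01,  5.51270681e-04]), 'wrist_force': array([0.46597509, 0.4513699 , 0.05580741]), 'torque': array([ 0.0085685 , -0.01006954,  0.03264173]), 'grip_force': 0.0, 'width': 1.0002007284614869}
```

View pics/scene0.png

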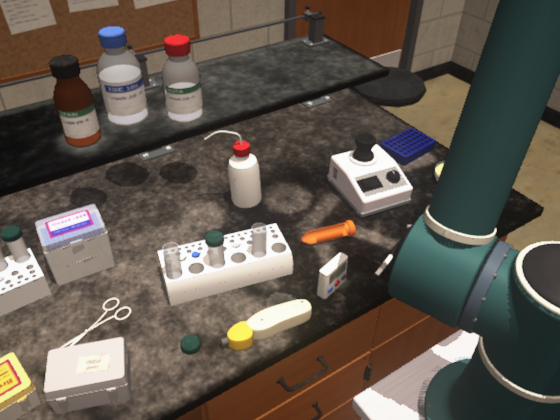

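View pics/top0.png

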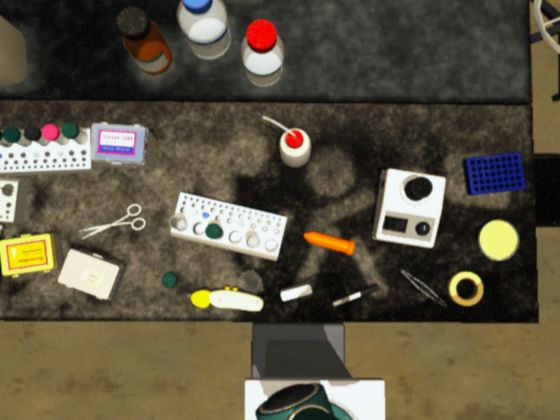

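The scene view shows the rack with the one green-capped tube at (214,240) and two open tubes at (172,262) and (259,240). The mixer is at (370,180). In the top view the capped tube is at (214,231), the mixer at (410,208), the rocker at (395,225) and the cup at (417,188).

Candidates for the tube's green cap in the top view:
- (214,231) is in the rack beside the mixer, between two open tubes, so it fits.
- (11,133) and (70,130) are in the far rack with several capped tubes, so they don't fit.
- (169,280) is a loose cap on the table.
- (330,243) is the orange look-alike.

I'll confirm with one enlarged crop.

```bash
python3 - <<'E'
from h import *
t=cv2.imread("pics/top0.png"); s=cv2.imread("pics/scene0.png")
f=lambda im,x0,y0,w,h,k:cv2.resize(im[y0:y0+h,x0:x0+w],None,fx=k,fy=k,interpolation=cv2.INTER_CUBIC)
a=np.hstack([f(t,165,185,130,95,3),f(t,365,160,130,95,3)])
b=np.hstack([f(s,150,215,150,100,2.6),f(s,320,125,150,100,2.6)])
print(a.shape,b.shape)
cv2.imwrite("pics/crop1.png",np.vstack([a,b]))  if a.shape[1]==b.shape[1] else print("x")
E
```

```text
(285, 780, 3) (260, 780, 3)
```

View pics/crop1.png

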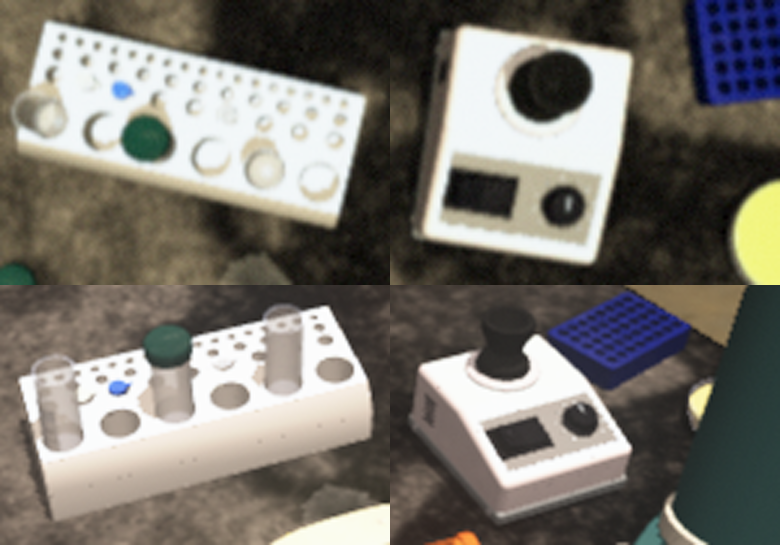

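The crop confirms it: the green-capped tube (146,137) stands between two open tubes in the rack beside the mixer. On the mixer, the rocker (483,194) is on the left of the panel and the knob (562,206) on the right. The cup rim is at (562,83).

```bash
cat > m.py <<'E'
from h import *
T=read_camera("top");S=read_camera("scene")
tp=lambda x,y:(165+x/3,185+y/3); tq=lambda x,y:(365+(x-390)/3,160+y/3)
sp=lambda x,y:(150+x/2.6,215+(y-285)/2.6); sq=lambda x,y:(320+(x-390)/2.6,125+(y-285)/2.6)
def tri(a,b):
    A=[];B=[]
    for c,p in((T,a),(S,b)):
        o,d=ray(c,*p);d/=np.linalg.norm(d);M=np.eye(3)-np.outer(d,d);A.append(M);B.append(M@o)
    p=np.linalg.lstsq(np.vstack(A),np.hstack(B),rcond=None)[0]
    return p.round(4),[np.round(np.subtract(proj(c,p),q),1) for c,q in((T,a),(S,b))]
def green(c,box):
    x0,y0,x1,y1=box; h=cv2.cvtColor(c["color"],cv2.COLOR_BGR2HSV)[y0:y1,x0:x1]
    m=cv2.inRange(h,(65,80,25),(95,255,200)); n,l,st,ce=cv2.connectedComponentsWithStats(m)
    i=1+np.argmax(st[1:,4]); return ce[i]+[x0,y0],st[i]
np.set_printoptions(suppress=True,precision=4)
if __name__=="__main__":
    g=green(T,(195,215,235,250));print("cap top",g, onz(T,*g[0],.118)); gs=green(S,(195,220,235,260));print(gs,"tri cap",tri(g[0],gs[0]))
    H=[onz(T,*tp(*p),.052) for p in((103,130),(212,155),(319,180))];print("holes",H)
    print("yaw rack",np.degrees(np.arctan2(*(H[0]-H[2])[[1,0]]))-90)
    print("cup rim",onz(T,*tq(562,83),.132),"tri",tri(tq(562,83),sq(509,325)))
    print("knob",tri(tq(562,206),sq(580,418)))
    for n,a,b in(("TL",(454,171),(484,431)),("TR",(518,178),(532,415)),("BR",(513,219),(554,440)),("BL",(447,210),(507,459))): print("rocker",n,tri(tq(*a),sq(*b)))
    C=[onz(T,*tq(*p),z) for p,z in(((460,28),.078),((631,50),.078),((596,263),.026),((424,240),.026))];print("mixer corners",C)
E
python3 m.py
```

```text
cap top (array([213.0592, 230.7515]), array([ 11,   9,  15,  14, 169], dtype=int32)) [0.4852 0.2227 0.118 ]
(array([212.1875, 232.25  ]), array([13, 11,  9,  4, 16], dtype=int32)) tri cap (array([0.4855, 0.2229, 0.1255]), [array([-0.5, -0.3]), array([0.7, 0. ])])
holes [array([0.4933, 0.2608, 0.052 ]), array([0.4753, 0.18  , 0.052 ]), array([0.4572, 0.1006, 0.052 ])]
yaw rack -12.684116234018518
cup rim [ 0.5776 -0.2152  0.132 ] tri (array([ 0.579 , -0.2184,  0.121 ]), [array([-0., -0.]), array([ 0., -0.])])
knob (array([ 0.4941, -0.2336,  0.0664]), [array([0.4, 0.3]), array([-0.5,  0. ])])
rocker TL (array([ 0.5211, -0.1514,  0.0682]), [array([-0.6, -0.5]), array([ 0.7, -0. ])])
rocker TR (array([ 0.5155, -0.199 ,  0.07  ]), [array([-0.2, -0.2]), array([ 0.3, -0. ])])
rocker BR (array([ 0.4851, -0.1973,  0.063 ]), [array([0.1, 0.1]), array([-0.1,  0. ])])
rocker BL (array([ 0.4913, -0.1501,  0.058 ]), [array([0.3, 0.2]), array([-0.4,  0. ])])
mixer corners [array([ 0.6247, -0.1561,  0.078 ]), array([ 0.6094, -0.282 ,  0.078 ]), array([ 0.4537, -0.2695,  0.026 ]), array([ 0.4704, -0.1385,  0.026 ])]
```

```bash
cat >> h.py <<'E'
def frame(yawdeg,tilt=0.0):
    """tool R: z down tilted (into panel sloping up to back by tilt), tool y along frame's x"""
    Y=R.from_euler('z',yawdeg,degrees=True).as_matrix()
    n=Y@[-np.sin(tilt),0,np.cos(tilt)]; y=Y@[np.cos(tilt),0,np.sin(tilt)]
    return np.c_[np.cross(y,-n),y,-n]
def delta(p,Rt):
    s=readout.read_state(); R0=R.from_rotvec(s["tcp_rot"]).as_matrix()
    print("d mm",(1000*R0.T@(np.array(p)-s["tool_pos"])).round(1),"turn",np.degrees(R.from_matrix(R0.T@Rt).as_rotvec()).round(2),"F",s["wrist_force"].round(1),"t",s["time"])
E
python3 - <<'E'
from h import *
print(bot.tip_extent,[a for a in dir(bot) if a[0]!='_'])
F=frame(-7.2,.31); n=-F[:,2]
delta(np.array([.505,-.1586,.068])+n*.1,F)
F2=F.copy();F2[:,:2]*=-1
delta(np.array([.505,-.1586,.068])+n*.1,F2)
E
```

```text
0.017 ['MotionError', 'tip_extent']
d mm [ 378.  -348.2   84.7] turn [-16.17   9.26 -59.57] F [ 1.4  0.1 -0.3] t 0.2
d mm [ 378.  -348.2   84.7] turn [ 10.68  18.65 118.79] F [ 1.4  0.1 -0.3] t 0.2
```

Emit:
jog_arm(deltas=[0.378,-0.348,0.085,-16.17,9.26,-59.57,-1,0.378,-0.348,0.085,-16.17,9.26,-59.57,-1,0.378,-0.348,0.085,-16.17,9.26,-59.57,-1,0.378,-0.348,0.085,-16.17,9.26,-59.57,-1,0.378,-0.348,0.085,-16.17,9.26,-59.57,-1,0.378,-0.348,0.085,-16.17,9.26,-59.57,-1,0.378,-0.348,0.085,-16.17,9.26,-59.57,-1,0.378,-0.348,0.085,-16.17,9.26,-59.57,-1])

```text
time: 1.0
tool_pos: [0.4249, -0.262, 0.1823]
tcp_rot: [2.167, 1.915, 0.299]
wrist_force: [0.6, 0.4, 0.9]
width: -0.002
grip_force: 0.0
```

```bash
python3 - <<'E'
from h import *
F=frame(-7.2,.31); n=-F[:,2]
delta(np.array([.505,-.1586,.068])+n*.1,F)
E
```

```text
d mm [112.5  28.7  29.1] turn [0.08 0.04 0.15] F [0.6 0.4 0.9] t 1.0
```

Emit:
jog_arm(deltas=[0.112,0.029,0.029,0,0,0,-1,0.112,0.029,0.029,0,0,0,-1,0.112,0.029,0.029,0,0,0,-1,0.112,0.029,0.029,0,0,0,-1])

```text
time: 1.4
tool_pos: [0.4756, -0.1544, 0.1633]
tcp_rot: [2.167, 1.92, 0.299]
wrist_force: [-0.3, -0.1, 0.2]
width: 0.004
grip_force: 0.0
```

```bash
python3 - <<'E'
from h import *
F=frame(-7.2,.31); n=-F[:,2]
delta(np.array([.505,-.1586,.068])+n*.1,F)
c=read_camera("wrist");im=c["color"].copy()
for k in (0,.04,.083,.1):
    s=readout.read_state();p=s["tool_pos"]+R.from_rotvec(s["tcp_rot"]).as_matrix()[:,2]*k; print(k,proj(c,p))
s=read_camera("scene")["color"]
a=cv2.resize(s[110:250,300:460],(480,420));cv2.imwrite("pics/w1.png",cv2.resize(np.hstack([im,a]),None,fx=.76,fy=.76,interpolation=cv2.INTER_AREA))
np.save("w1.npy",im)
import json;json.dump({k:np.array(v).tolist() for k,v in c.items() if k!="color"},open("w1.json","w"))
E
```

```text
d mm [-0.5 -0.8 -0.2] turn [-0.04 -0.05  0.27] F [-0.3 -0.1  0.2] t 1.4
0 (np.float64(275.29712997461957), np.float64(295.1067305960203))
0.04 (np.float64(275.7699527430915), np.float64(254.63758367435992))
0.083 (np.float64(276.09528856582097), np.float64(226.79192122568062))
0.1 (np.float64(276.19274117663537), np.float64(218.45090152881883))
```

View pics/w1.png

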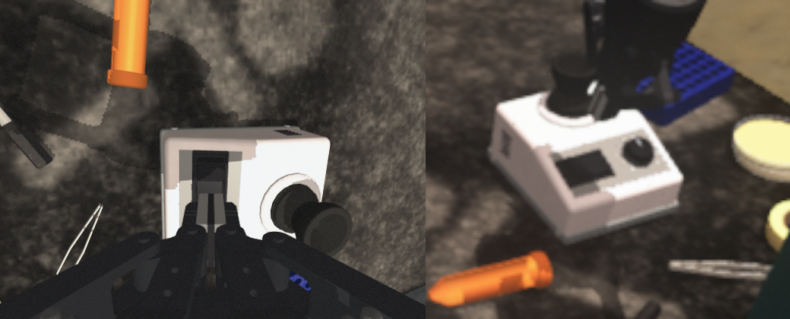

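The wrist view shows the rocker just ahead of the fingers. It spans columns 193–228, its left end is at row 150, and the V fold is at row 182. In full pixels the end is at (277,198) and the fold at about (277,240). The aim point projects to (276,218), so I need to shift a few mm left.

```bash
python3 - <<'E'
from h import *
import json
c={k:np.array(v) for k,v in json.load(open("w1.json")).items()}
im=np.load("w1.npy"); 
F=frame(-7.2,.31);n=-F[:,2];P0=np.array([.505,-.1586,.066])
g=cv2.cvtColor(im,cv2.COLOR_BGR2GRAY);print(g[180:262:2,268:286].mean(1).round()); print(g[205:230,236:320:3].mean(0).round())
for u,v,h in((277,198,.003),(277,240,-.002),(254,215,.002),(300,215,.002)):
    o,d=ray(c,u,v); q=o+d*(((P0+n*h-o)@n)/(d@n)); print(u,v,q.round(4),"along slope,left (mm) from P0:",((q-P0)@F[:,1]*1e3).round(1),((q-P0)@[.125,.992,0]*1e3).round(1))
E
```

```text
[111. 137. 160. 174. 188. 194. 196. 197. 197.  84.  39.  34.  37.  35.
  28.  28.  27.  32.  30.  34.  30.  36.  37.  35.  36.  40.  42.  43.
  45.  54.  68.  67.  65.  65.  64.  63.  62.  64.  64.  63.  64.]
[115. 119. 119. 118. 119. 119.  33.  33.  30.  30.  31.  31.  31.  31.
  32.  34.  35.  36.  36.  34.  34.  59. 181. 182. 183. 185. 186. 202.]
277 198 [ 0.5078 -0.1455  0.0695] along slope,left (mm) from P0: 2.2 13.4
277 240 [ 0.5055 -0.1769  0.0648] along slope,left (mm) from P0: 2.3 -18.1
254 215 [ 0.4921 -0.1557  0.0639] along slope,left (mm) from P0: -13.2 1.3
300 215 [ 0.5212 -0.1592  0.0733] along slope,left (mm) from P0: 17.6 1.4
```

```bash
python3 - <<'E'
from h import *
im=np.load("w1.npy")[170:310,200:360]
im=(255*(im/255.)**.5).astype(np.uint8)
cv2.imwrite("pics/w2.png",cv2.resize(im,None,fx=4,fy=4,interpolation=cv2.INTER_CUBIC))
E
```

```text
(no output)
```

View pics/w2.png

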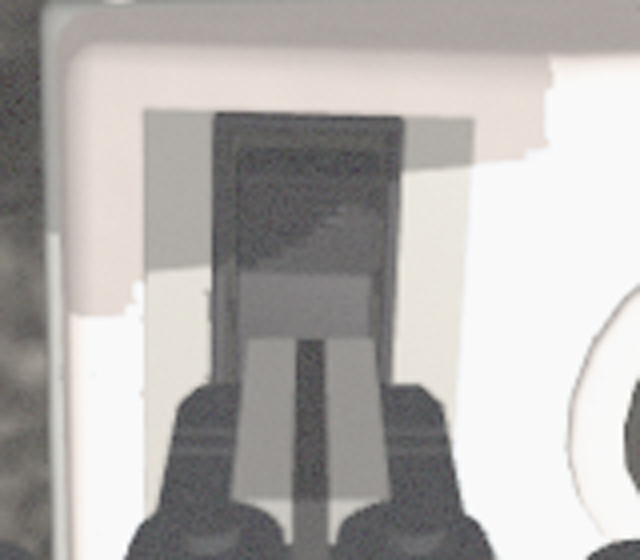

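The enlarged view shows the rocker inside its bezel: left end at crop row 148, fold at row 270, centre column 310. My aim point holds to within 2 mm, so I'm going down.

Emit:
jog_arm(deltas=[0.001,0.001,0.04,0,0,0,-1,0.001,0.001,0.065,0,0,0,-1,0.001,0.001,0.07,0,0,0,-1,0.001,0.001,0.074,0,0,0,-1,0.001,0.001,0.074,0,0,0,-1])

```text
time: 2.0
tool_pos: [0.4992, -0.1604, 0.0946]
tcp_rot: [2.171, 1.911, 0.298]
wrist_force: [-0.1, 0.3, 0.2]
width: -0.006
grip_force: 0.0
```

Emit:
jog_arm(deltas=[0,0,0.002,0,0,0,-1,0,0,0.004,0,0,0,-1,0,0,0.006,0,0,0,-1,0,0,0.006,0,0,0,-1])

```text
time: 2.4
tool_pos: [0.5017, -0.1598, 0.089]
tcp_rot: [2.168, 1.912, 0.299]
wrist_force: [0.3, 0.6, 2.1]
width: 0.0
grip_force: 0.9
```

Emit:
jog_arm(deltas=[0,0,0.001,0,0,0,-1,0,0,0.003,0,0,0,-1,0,0,0.003,0,0,0,-1])

```text
time: 2.7
tool_pos: [0.5023, -0.1597, 0.0867]
tcp_rot: [2.169, 1.913, 0.299]
wrist_force: [-5.7, 4.0, 13.8]
width: -0.001
grip_force: 7.3
```

Emit:
jog_arm(deltas=[0,0,0.001,0,0,0,-1,0,0,0.002,0,0,0,-1,0,0,0.002,0,0,0,-1])

```text
time: 3.0
tool_pos: [0.5026, -0.1597, 0.0865]
tcp_rot: [2.169, 1.915, 0.299]
wrist_force: [-18.8, 6.3, 32.7]
width: -0.0
grip_force: 18.5
```

Emit:
jog_arm(deltas=[0,0,-0.04,0,0,0,-1,0,0,-0.08,0,0,0,-1,0,0,-0.083,0,0,0,-1,0,0,-0.083,0,0,0,-1])

```text
time: 3.4
tool_pos: [0.4777, -0.1569, 0.1638]
tcp_rot: [2.168, 1.911, 0.299]
wrist_force: [-0.4, 0.9, -0.1]
width: -0.003
grip_force: 0.0
```

```bash
python3 - <<'E'
from h import *
im=read_camera("wrist")["color"];np.save("w3.npy",im);s=read_camera("scene")["color"]; s0=cv2.imread("pics/scene0.png")
g=lambda a:cv2.resize((255*(a/255.)**.5).astype(np.uint8),(400,300),interpolation=cv2.INTER_CUBIC)
a=np.vstack([np.hstack([g(np.load("w1.npy")[170:290,200:360]),g(im[170:290,200:360])]),np.hstack([g(s0[160:205,345:405]),g(s[160:205,345:405])])])
cv2.imwrite("pics/w4.png",a)
E
```

```text
(no output)
```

View pics/w4.png

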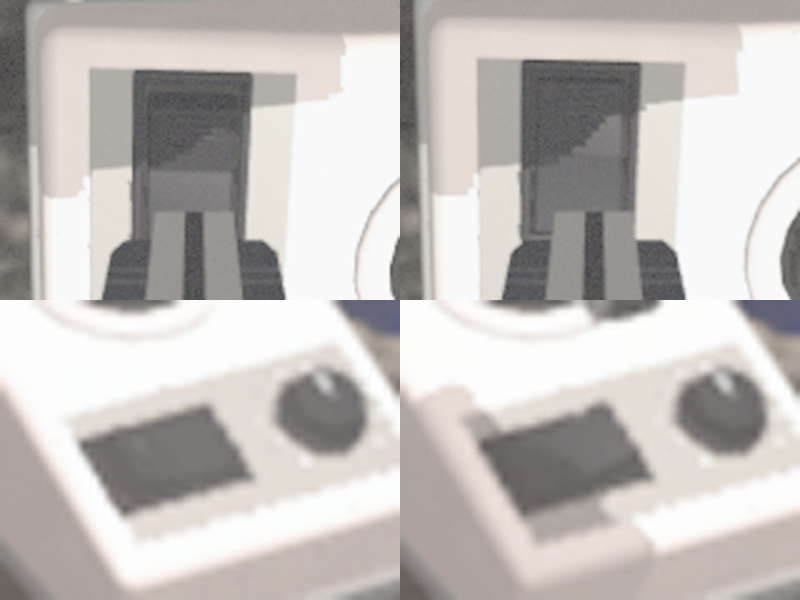

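The rocker has clearly tipped: the left end moved level with its bezel, and the right end and the fold at row 157 are now visible. I'll check it by shading. The left face, if fully down, should match the lit brightness the right face had before, when it was parallel to the panel.

```bash
python3 - <<'E'
from h import *
a=cv2.cvtColor(np.load("w1.npy"),cv2.COLOR_BGR2GRAY);b=cv2.cvtColor(np.load("w3.npy"),cv2.COLOR_BGR2GRAY)
f=lambda g,x,y:g[170+int(y/2.5)-2:170+int(y/2.5)+3,200+int(x/2.5)-3:200+int(x/2.5)+4].mean().round(1)
print("before left lit",f(a,225,150),"left shaded",f(a,180,135),"right lit",f(a,190,185),"panel lit",f(a,270,180))
print("after left lit",f(b,210,140),"left shaded",f(b,170,120),"right lit",f(b,180,185),"panel lit",f(b,260,180))
F=frame(-7.2,0)
c=np.array([.4855,.2225])
delta([*c,.20],frame(-12.7)); 
E
```

```text
before left lit 44.8 left shaded 32.2 right lit 65.9 panel lit 208.1
after left lit 64.8 left shaded 33.3 right lit 54.7 panel lit 205.0
d mm [376.8 -24.7 -49. ] turn [17.66 -0.81  5.46] F [-0.5 -0.3 -0.8] t 3.5
```

The left face now reads 64.8 against the panel-parallel reference of 65.9, so touch mode is fully set. On to the tube.

Emit:
jog_arm(deltas=[0,0,-0.05,8,0,3,-1,0.377,-0.028,-0.059,17.66,-0.81,5.46,-1,0.377,-0.028,-0.059,17.66,-0.81,5.46,0,0.377,-0.028,-0.059,17.66,-0.81,5.46,1,0.377,-0.028,-0.059,17.66,-0.81,5.46,1,0.377,-0.028,-0.059,17.66,-0.81,5.46,1,0.377,-0.028,-0.059,17.66,-0.81,5.46,1,0.377,-0.028,-0.059,17.66,-0.81,5.46,1])

```text
time: 4.3
tool_pos: [0.4778, 0.197, 0.2067]
tcp_rot: [2.452, 1.962, -0.004]
wrist_force: [1.1, -0.7, -0.1]
width: 0.992
grip_force: 0.0
```

```bash
python3 - <<'E'
from h import *
delta([.4855,.2225,.21],frame(-12.7))
E
```

```text
d mm [26.6  2.  -3.4] turn [-0.06  0.16  0.02] F [ 1.1 -0.7 -0.1] t 4.3
```

Emit:
jog_arm(deltas=[0.027,0.002,-0.003,0,0.16,0,1,0.027,0.002,-0.003,0,0.16,0,1,0.027,0.002,-0.003,0,0.16,0,1])

```text
time: 4.6
tool_pos: [0.4859, 0.2212, 0.2099]
tcp_rot: [-2.451, -1.964, 0.002]
wrist_force: [-0.4, 1.1, 0.5]
width: 1.0
grip_force: 0.0
```

```bash
python3 - <<'E'
from h import *
c=read_camera("wrist");T=read_camera("top");im=c["color"]
cv2.imwrite("pics/w5.png",im)
s=readout.read_state();print(s["tool_pos"],proj(c,[.4855,.2225,.12]))
h=cv2.cvtColor(im,cv2.COLOR_BGR2HSV);m=cv2.inRange(h,(65,70,20),(95,255,200));n,l,st,ce=cv2.connectedComponentsWithStats(m)
for i in range(1,n):
    if st[i,4]>150: print(st[i],ce[i],"plane z=.12:",onz(c,*(st[i,:2]+st[i,2:4]/2),.12))
E
```

```text
[0.48603035 0.21999964 0.21048215] (np.float64(275.3410280110977), np.float64(218.90111199870054))
[ 105   67   43   40 1300] [125.78        86.66692308] plane z=.12: [0.41905929 0.3195897  0.12      ]
[ 247  190   52   53 2041] [272.62077413 215.722195  ] plane z=.12: [0.48439095 0.22440607 0.12      ]
```

View pics/w5.png

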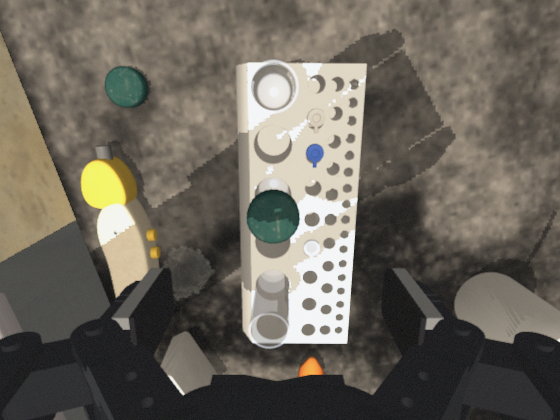

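The wrist view shows the cap circle centred at (273,216), with the open tubes at (274,85) and (268,325). The fingers straddle the row with clear space on both sides. The cap is at (0.4844, 0.2244), which agrees with the first measurement.

```bash
python3 - <<'E'
from h import *
delta([.4847,.2240,.108],frame(-12.7))
E
```

```text
d mm [  3.6  -2.1 102.5] turn [-0.02 -0.01 -0.02] F [ 0.2 -0.1 -0.3] t 4.7
```

Emit:
jog_arm(deltas=[0.0035,-0.002,0.03,0,0,0,1,0.0035,-0.002,0.07,0,0,0,1,0.0035,-0.002,0.1025,0,0,0,1,0.0035,-0.002,0.1025,0,0,0,1,0.0035,-0.002,0.1025,0,0,0,1])

```text
time: 5.2
tool_pos: [0.4855, 0.2238, 0.1094]
tcp_rot: [-2.455, -1.96, -0.002]
wrist_force: [-0.3, 0.0, -0.2]
width: 1.002
grip_force: 0.0
```

Emit:
jog_arm(deltas=[0,0,0,0,0,0,-0.2,0,0,0,0,0,0,-1,0,0,0,0,0,0,-1,0,0,0,0,0,0,-1,0,0,0,0,0,0,-1,0,0,0,0,0,0,-1,0,0,0,0,0,0,-1,0,0,0,0,0,0,-1], squeeze=70)

```text
time: 6.0
tool_pos: [0.4867, 0.2256, 0.1112]
tcp_rot: [2.453, 1.962, 0.008]
wrist_force: [-1.4, 0.1, 5.8]
width: 0.379
grip_force: 69.0
```

Emit:
jog_arm(deltas=[0,0,-0.02,0,0,0,-1,0,0,-0.05,0,0,0,-1,0,0,-0.09,0,0,0,-1,0,0,-0.13,0,0,0,-1,0,0,-0.155,0,0,0,-1,0,0,-0.155,0,0,0,-1,0,0,-0.155,0,0,0,-1])

```text
time: 6.7
tool_pos: [0.4856, 0.2249, 0.2648]
tcp_rot: [2.453, 1.962, 0.006]
wrist_force: [-0.8, 0.2, -1.8]
width: 0.38
grip_force: 70.1
```

```bash
python3 - <<'E'
from h import *
S=read_camera("scene");T=read_camera("top");W=read_camera("wrist")
s=readout.read_state();p=s["tool_pos"];print(p,s["width"],s["grip_force"],proj(S,p),proj(T,p))
u,v=map(int,proj(S,p-[0,0,.05]))
a=cv2.resize(S["color"][max(v-75,0):v+125,max(u-75,0):u+75],(390,520),interpolation=cv2.INTER_CUBIC)
w=cv2.resize(W["color"],(400,300));t=cv2.resize(T["color"][180:290,160:310],(400,220))
cv2.imwrite("pics/w6.png",np.hstack([a,np.vstack([w,t])]));print(u,v)
np.save("s6.npy",S["color"])
E
```

```text
[0.48431694 0.2243104  0.26234507] 0.3801230176471603 70.11934161186218 (np.float64(206.72593379981544), np.float64(171.4093460343089)) (np.float64(203.00791937079765), np.float64(227.64806840968797))
208 195
```

View pics/w6.png

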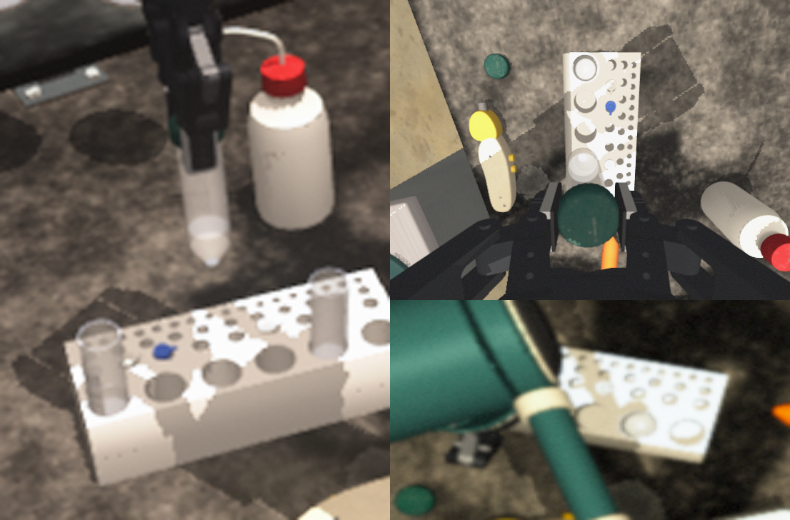

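The tube is held upright in the jaws and has left the rack. Its tip is at crop (211,262), which is scene (214,221). The rack and the open tubes still stand. Next I check the tip position and carry the tube to a viewpoint where the wrist camera sees the cup.

```bash
python3 - <<'E'
from h import *
S=read_camera("scene");s=readout.read_state();p=s["tool_pos"];print(p)
print("tip exp",proj(S,p-[0,0,.107]),"meas at z:",onz(S,214.2,220.8,p[2]-.107))
delta([.575,-.31,.275],frame(-12.7))
E
```

```text
[0.48438766 0.22435967 0.26242205]
tip exp (np.float64(211.31647472919425), np.float64(220.4899120411319)) meas at z: [0.48092632 0.22044235 0.15542205]
d mm [-501.4  205.8  -12.8] turn [-0.06 -0.01  0.  ] F [-0.4  0.5 -0.6] t 6.9
```

Emit:
jog_arm(deltas=[-0.04,0,-0.013,0,0,0,-1,-0.25,0.1,-0.013,0,0,0,-1,-0.25,0.1,-0.013,0,0,0,-1,-0.25,0.1,-0.013,0,0,0,-1,-0.25,0.1,-0.013,0,0,0,-1,-0.501,0.206,-0.013,0,0,0,-1,-0.501,0.206,-0.013,0,0,0,-1,-0.501,0.206,-0.013,0,0,0,-1])

```text
time: 7.7
tool_pos: [0.5475, -0.1587, 0.2756]
tcp_rot: [-2.452, -1.961, -0.003]
wrist_force: [0.5, 0.8, -0.4]
width: 0.38
grip_force: 70.1
```

```bash
python3 - <<'E'
from h import *
delta([.575,-.31,.275],frame(-12.7))
E
```

```text
d mm [-141.6   60.1    0.2] turn [-0.01 -0.16 -0.02] F [ 0.5  0.8 -0.4] t 7.7
```

Emit:
jog_arm(deltas=[-0.1416,0.06,0,0,0,0,-1,-0.1416,0.06,0,0,0,0,-1,-0.1416,0.06,0,0,0,0,-1,-0.1416,0.06,0,0,0,0,-1,-0.1416,0.06,0,0,0,0,-1,-0.1416,0.06,0,0,0,0,-1])

```text
time: 8.3
tool_pos: [0.575, -0.307, 0.2756]
tcp_rot: [-2.451, -1.961, -0.004]
wrist_force: [-0.5, 0.2, -0.5]
width: 0.379
grip_force: 70.1
```

```bash
python3 - <<'E'
from h import *
W=read_camera("wrist");S=read_camera("scene");s=readout.read_state();p=s["tool_pos"];print(p)
print("rim exp in W",proj(W,[.5776,-.2152,.132]), "tip exp S",proj(S,p-[0,0,.107]))
u,v=map(int,proj(S,p-[0,0,.06]));print(u,v)
a=cv2.resize(S["color"][max(v-60,0):max(v-60,0)+120,u-60:u+60],(330,330),interpolation=cv2.INTER_CUBIC)
a=np.vstack([a,np.zeros((15,330,3),np.uint8)])
w=cv2.resize(W["color"],(460,345)); cv2.imwrite("pics/w7.png",np.hstack([w,a])); np.save("w7.npy",W["color"])
E
```

```text
[ 0.5753723  -0.30637289  0.27660867]
rim exp in W (np.float64(251.79809172016036), np.float64(78.80371561662221)) tip exp S (np.float64(398.74240464364124), np.float64(112.05144308326003))
402 93
```

View pics/w7.png

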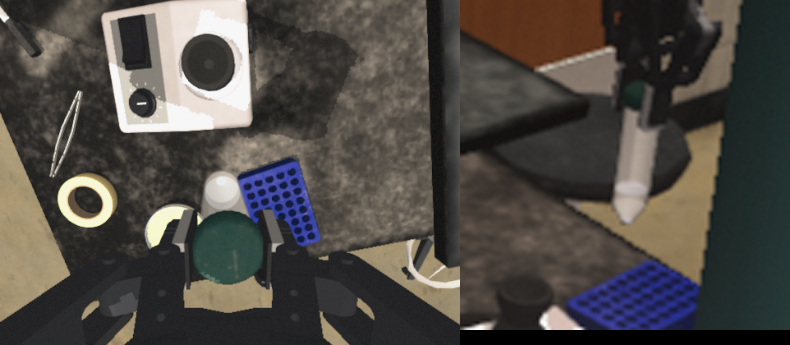

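The wrist view shows the cup at (208,64), full (253,78), within 1–2 px of the expected (252,79). The tube tip is visible at (222,188), full (270,229). In the scene crop the tip is at (627,222). I'll measure the cup centre and the tube's lean.

```bash
python3 - <<'E'
from h import *
W=read_camera("wrist");S=read_camera("scene");p=readout.read_state()["tool_pos"];im=W["color"]
g=cv2.cvtColor(im,cv2.COLOR_BGR2GRAY)
m=cv2.inRange(g[35:120,205:310],0,75);cs,_=cv2.findContours(m,cv2.RETR_EXTERNAL,cv2.CHAIN_APPROX_NONE)
k=max(cs,key=cv2.contourArea);print("cup",cv2.boundingRect(k)); e=cv2.fitEllipse(k);cc=np.array(e[0])+[205,35];print(cc,e[1],"rim",onz(W,*cc,.132))
# tip blob: bright
b=cv2.inRange(g[200:255,245:300],170,255);n,l,st,ce=cv2.connectedComponentsWithStats(b);i=1+np.argmax(st[1:,4]);tw=ce[i]+[245,200];print("tip W",tw,st[i], "at z",onz(W,*tw,p[2]-.107))
print("tip exp W",proj(W,p-[0,0,.107]),"cap exp W",proj(W,p+[0,0,.009]))
h=cv2.cvtColor(im,cv2.COLOR_BGR2HSV);mm=cv2.inRange(h[240:360,220:340],(65,60,15),(95,255,200));n,l,st,ce=cv2.connectedComponentsWithStats(mm);i=1+np.argmax(st[1:,4]);print("cap W",st[i,:4]+[220,240,0,0],onz(W,*(st[i,:2]+st[i,2:4]/2+[220,240]),p[2]+.009))
A=[];B=[]
for c,q in((W,tw),(S,(402.7,112.5))):
    o,d=ray(c,*q);d/=np.linalg.norm(d);M=np.eye(3)-np.outer(d,d);A.append(M);B.append(M@o)
print("p",p,"tip tri",np.linalg.lstsq(np.vstack(A),np.hstack(B),rcond=None)[0])
E
```

```text
cup (16, 8, 64, 68)
[252.61393738  76.411129  ] (62.39914321899414, 68.34241485595703) rim [ 0.57894244 -0.21324399  0.132     ]
tip W [270.73020134 232.18187919] [   5    9   42   46 1490] at z [ 0.56873682 -0.31873619  0.17018403]
tip exp W (np.float64(276.4608144731073), np.float64(213.8075061276945)) cap exp W (np.float64(276.17935959902), np.float64(304.20448226890636))
cap W [234 257  87  89] [ 0.57632429 -0.30550838  0.28618403]
p [ 0.57559259 -0.30651289  0.27718403] tip tri [ 0.57006355 -0.31729066  0.16834925]
```

```bash
python3 - <<'E'
from h import *
W=read_camera("wrist");S=read_camera("scene");p=readout.read_state()["tool_pos"]
g=cv2.cvtColor(W["color"],cv2.COLOR_BGR2GRAY)
for r in range(204,258,3):
    c=np.where(g[r,240:305]>170)[0]; print(r,(c.min()+240,c.max()+240,len(c)) if len(c) else None,end="; ")
print()
t=p-[0,0,.107]; print([proj(W,t+d) for d in([0,0,0],[0,0,.017],[0.003,0,0],[0,.003,0])])
for q in((270,217),(270,220)): print(onz(W,*q,t[2])-t)
g=cv2.cvtColor(S["color"],cv2.COLOR_BGR2GRAY).astype(int)
for r in range(72,120,4): print(r,g[r,384:420:2],end="\n")
for z in(0,.02,.06,.09):print(z,proj(S,t+[0,0,z]))
E
```

```text
204 None; 207 None; 210 (np.int64(264), np.int64(277), 14); 213 (np.int64(261), np.int64(282), 22); 216 (np.int64(259), np.int64(285), 27); 219 (np.int64(256), np.int64(287), 32); 222 (np.int64(253), np.int64(288), 36); 225 (np.int64(251), np.int64(289), 39); 228 (np.int64(251), np.int64(290), 40); 231 (np.int64(250), np.int64(291), 42); 234 (np.int64(250), np.int64(291), 42); 237 (np.int64(250), np.int64(291), 42); 240 (np.int64(251), np.int64(291), 41); 243 (np.int64(252), np.int64(289), 38); 246 (np.int64(254), np.int64(287), 34); 249 (np.int64(257), np.int64(285), 29); 252 (np.int64(262), np.int64(281), 20); 255 None; 
[(np.float64(276.1953954892669), np.float64(213.97102997436988)), (np.float64(276.1791535614954), np.float64(221.700372824276)), (np.float64(280.441925012707), np.float64(213.05858714837865)), (np.float64(275.2381144470677), np.float64(209.8992141634126))]
[-0.00466007 -0.00119768  0.        ]
[-0.00514865 -0.00332223  0.        ]
72 [20 19 25 48 48 47 46 40 34 94 89 52 69 69 26 28 28 29]
76 [ 26  37  48  49  48  48  46  45  42 124 135 100  85  46  26  29  25  42]

[... 345 characters left out ...]
39 143 164 162 149 132  48  43  38  30]
100 [ 33  34  34  35  35  35  34 126 186 189 186 183 177 117  33  29  28  30]
104 [ 23  25  26  26  28  27  27 132 168 176 173 160 137  68  78 123 133 133]
108 [111 129 130 132 130 125 122 123 183 187 181 169 115 136 134 135 134 133]
112 [ 70  56  45  98 125 126 128 128 127 187 139 114 131 132 129 124 128 129]
116 [ 78  80  81  72  65  53  75 129 129 130 131 130 128 129 129 128 130 128]
0 (np.float64(398.87231818139134), np.float64(111.6167534562746))
0.02 (np.float64(400.29635949939467), np.float64(103.80720723096837))
0.06 (np.float64(403.23988804809), np.float64(87.66468244890935))
0.09 (np.float64(405.53531936079173), np.float64(75.07637007557543))
```

Emit:
jog_arm(deltas=[0,0,0,-2,0.7,0,-1,0,0,0,-2,0.7,0,-1,0,0,0,-2,0.7,0,-1])

```text
time: 8.9
tool_pos: [0.5754, -0.3077, 0.2774]
tcp_rot: [2.437, 1.95, 0.054]
wrist_force: [0.6, 0.6, -0.7]
width: 0.382
grip_force: 70.1
```

```bash
python3 - <<'E'
from h import *
W=read_camera("wrist");S=read_camera("scene");s=readout.read_state();p=s["tool_pos"];t=p-[0,0,.107]
g=cv2.cvtColor(S["color"],cv2.COLOR_BGR2GRAY).astype(int)
for z in(.02,.03,.05,.065):
    u,v=proj(S,t+[0,0,z]);r=g[int(round(v)),int(u)-14:int(u)+22];c=np.where(r>105)[0]+int(u)-14;print(z,round(u,1),round(v,1),c.min(),c.max(),(c.min()+c.max())/2-u)
g=cv2.cvtColor(W["color"],cv2.COLOR_BGR2GRAY)
for r in(207,210,213,216,219,222):
    c=np.where(g[r,240:305]>170)[0]; print(r,(c.min()+240,c.max()+240) if len(c) else None,end="; ")
print("tip exp",proj(W,t),"vertical pt TCP cam", proj(W,p+[0,0,.009]))
h=cv2.cvtColor(W["color"],cv2.COLOR_BGR2HSV);mm=cv2.inRange(h[240:360,220:340],(65,60,15),(95,255,200));n,l,st,ce=cv2.connectedComponentsWithStats(mm);i=1+np.argmax(st[1:,4]);print("cap W",st[i,:4]+[220,240,0,0])
Rt=R.from_rotvec(s["tcp_rot"]).as_matrix();print("toolz",Rt[:,2])
delta([.578,-.2145,p[2]],Rt)
E
```

```text
0.02 400.6 103.8 397 421 8.369684638304818
0.03 401.4 99.8 398 422 8.64441013207545
0.05 402.8 91.7 399 410 1.6697010796909808
0.065 404.0 85.6 400 412 2.0419966641249516
207 None; 210 None; 213 (np.int64(265), np.int64(281)); 216 (np.int64(261), np.int64(280)); 219 (np.int64(257), np.int64(285)); 222 (np.int64(254), np.int64(288)); tip exp (np.float64(270.8583598172622), np.float64(215.21863560676803)) vertical pt TCP cam (np.float64(276.9227079892665), np.float64(302.9744577472172))
cap W [234 257  87  89]
toolz [ 0.0392226   0.00587637 -0.99921322]
d mm [ 91.7 -18.3   0.6] turn [0. 0. 0.] F [ 0.3  0.8 -0.6] t 9.0
```

The tip now sits under the cap, measured at (271,216) against the vertical projection (271,215). The tube is upright, so I carry it over the cup.

Emit:
jog_arm(deltas=[0.046,-0.009,0,0,0,0,-1,0.0917,-0.018,0,0,0,0,-1,0.0917,-0.018,0,0,0,0,-1,0.0917,-0.018,0,0,0,0,-1,0.0917,-0.018,0,0,0,0,-1])

```text
time: 9.5
tool_pos: [0.5784, -0.2153, 0.2778]
tcp_rot: [2.437, 1.949, 0.053]
wrist_force: [-0.6, 0.5, -0.9]
width: 0.38
grip_force: 70.1
```

```bash
python3 - <<'E'
from h import *
S=read_camera("scene");s=readout.read_state();p=s["tool_pos"];Rt=R.from_rotvec(s["tcp_rot"]).as_matrix()
print(p,s["width"]);delta([.578,-.2145,.114+.107+.006],Rt)
print("tip S",proj(S,p-[0,0,.107]),"rim",proj(S,[.578,-.2145,.132]))
g=cv2.cvtColor(S["color"],cv2.COLOR_BGR2GRAY).astype(int)
for r in range(112,160,3):print(r,g[r,348:396:2])
E
```

```text
[ 0.5782817  -0.21572126  0.27777278] 0.3802263891566907
d mm [ 0.4 -2.4 50.7] turn [0. 0. 0.] F [ 0.8 -0.5 -0.1] t 9.55
tip S (np.float64(367.75990888576496), np.float64(121.84273020821043)) rim (np.float64(365.3286533359901), np.float64(136.96511049266272))
112 [ 61  62  61  63  64  64  71  74  78 146 175 185 182 173 153 102  86  75
  70  54  47  94 120 120]
115 [ 73  73  69  70  67  65  63  67  85 173 181 185 182 176 141  88  76  73
  69  71  71  56  49  75]
118 [ 69  66  66  67  72  82  80  81  81 155 187 189 180 163 104  74  76  74
  83  81  76  86  79  66]
121 [ 72  72  69  66  69  67  75  88  90  89 166 192 161  92  79  75  80  85
  75  75  81  82  83  73]
124 [62 61 63 63 66 71 69 78 76 81 76 82 79 80 83 78 72 76 92 89 85 82 75 70]
127 [80 74 66 67 66 65 64 64 67 64 66 70 65 61 66 78 78 78 78 81 79 82 81 74]
130 [71 66 60 62 68 71 63 59 66 65 62 66 74 80 79 76 69 64 63 70 68 59 60 57]
133 [70 73 62 62 67 55 45 44 40 48 54 59 72 76 86 85 77 74 70 70 64 62 62 59]
136 [74 66 55 50 40 38 38 38 38 39 42 44 49 65 89 82 70 66 69 74 71 58 62 71]
139 [75 67 68 62 37 39 38 39 39 40 45 44 44 52 67 69 73 66 61 65 63 61 52 40]
142 [70 76 78 69 35 37 39 40 41 42 51 53 50 43 64 59 54 65 58 50 54 55 59 61]
145 [ 61  64  66  66  55  37  37  38  39  39  40  40  39 191 251 188  52  44
  61  70  67  42  48  67]
148 [ 57  56  63  70  57  39  38  39  39  40  40  40 238 252 252 251 248 105
  39  40  48  64  73  52]
151 [119 146 169  82  42  43  42  41  41  40  41  47 215 251 252 252 252 252
 240  51  41  41  42  54]
154 [184 173 129  42  44  44  45  45  46  46  45  48  56 235 249 252 252 251
 252 251 176  42  41  41]
157 [171 171 155  57  42  43  46  49  53  55  56  53  50 233 249 251 252 252
 252 252 252 243 106  42]
```

```bash
python3 - <<'E'
from h import *
s=readout.read_state();Rt=R.from_rotvec(s["tcp_rot"]).as_matrix()
delta([.5793,-.2132,.2777],Rt);delta([.5793,-.2132,.227],Rt)
E
```

```text
d mm [2.7 0.4 0.1] turn [0. 0. 0.] F [ 0.8 -0.5 -0.1] t 9.55
d mm [ 2.  -1.5 50.8] turn [0. 0. 0.] F [ 0.8 -0.5 -0.1] t 9.55
```

Emit:
jog_arm(deltas=[0.0027,0.0004,0,0,0,0,-1,0.0023,-0.0005,0.02,0,0,0,-1,0.002,-0.001,0.035,0,0,0,-1,0.002,-0.0015,0.045,0,0,0,-1,0.002,-0.0015,0.05,0,0,0,-1,0.002,-0.0015,0.05,0,0,0,-1])

```text
time: 10.15
tool_pos: [0.5785, -0.2121, 0.2264]
tcp_rot: [2.44, 1.95, 0.052]
wrist_force: [0.3, 0.8, -0.2]
width: 0.377
grip_force: 70.1
```

Emit:
jog_arm(deltas=[0,0,0.002,0,0,0,-1,0,-0.0001,0.004,0,0,0,-1,0,-0.0002,0.006,0,0,0,-1,0,-0.0002,0.006,0,0,0,-1])

```text
time: 10.55
tool_pos: [0.5795, -0.2121, 0.2222]
tcp_rot: [2.437, 1.949, 0.055]
wrist_force: [0.1, 0.3, -0.8]
width: 0.381
grip_force: 70.1
```

Emit:
jog_arm(deltas=[0,0,0.001,0,0,0,-1,0,-0.0001,0.003,0,0,0,-1,0,-0.0001,0.003,0,0,0,-1])

```text
time: 10.85
tool_pos: [0.5796, -0.2121, 0.2192]
tcp_rot: [2.437, 1.949, 0.055]
wrist_force: [1.0, -0.4, 3.2]
width: 0.377
grip_force: 70.4
```

Emit:
jog_arm(deltas=[0,0,0.001,0,0,0,-1,0,-0.0001,0.003,0,0,0,-1,0,-0.0001,0.004,0,0,0,-1,0,-0.0001,0.004,0,0,0,-1])

```text
time: 11.25
tool_pos: [0.5796, -0.2121, 0.2152]
tcp_rot: [2.437, 1.949, 0.055]
wrist_force: [-0.3, 0.6, 5.9]
width: 0.38
grip_force: 70.5
```

Emit:
jog_arm(deltas=[0,0,0.001,0,0,0,-1,0,0,0.002,0,0,0,-1,0,0,0.002,0,0,0,-1])

```text
time: 11.55
tool_pos: [0.5798, -0.2121, 0.2136]
tcp_rot: [2.437, 1.949, 0.055]
wrist_force: [-0.5, 0.3, 6.5]
width: 0.376
grip_force: 70.7
```

Emit:
jog_arm(deltas=[0,0,0.001,0,0,0,-1,0,0,0.001,0,0,0,-1])

```text
time: 11.75
tool_pos: [0.58, -0.2122, 0.2135]
tcp_rot: [2.436, 1.948, 0.056]
wrist_force: [-1.1, -0.2, 9.6]
width: 0.377
grip_force: 71.0
```

Emit:
jog_arm(deltas=[0,0,0.001,0,0,0,-1,0,0,0.001,0,0,0,-1])

```text
time: 11.95
tool_pos: [0.5802, -0.2123, 0.2133]
tcp_rot: [2.436, 1.948, 0.056]
wrist_force: [-1.8, 1.0, 12.0]
width: 0.382
grip_force: 71.2
```

Emit:
jog_arm(deltas=[0,-0.0002,0.001,0,0,0,-1,0,-0.0002,0.001,0,0,0,-1,0,-0.0002,0.001,0,0,0,-1])

```text
time: 12.25
tool_pos: [0.5803, -0.2124, 0.2132]
tcp_rot: [2.435, 1.947, 0.057]
wrist_force: [-3.2, 0.2, 14.7]
width: 0.38
grip_force: 71.3
```

```bash
python3 - <<'E'
from h import *
S=read_camera("scene");W=read_camera("wrist");s=readout.read_state();p=s["tool_pos"];print(p,s["wrist_force"],s["torque"],R.from_rotvec(s["tcp_rot"]).as_matrix()[:,2])
for z in(0,.04,.08):print(proj(S,p-[0,0,z]))
a=cv2.resize(S["color"][60:200,310:450],(450,450),interpolation=cv2.INTER_CUBIC)
b=cv2.resize(W["color"],(340,255));c=cv2.resize(S["color"][190:310,140:310],(340,195))
cv2.imwrite("pics/w8.png",np.hstack([a,np.vstack([b,c])]))
E
```

```text
[ 0.58030236 -0.21235669  0.21321569] [-2.6739404   0.03495778 15.45134111] [ 0.32092328  0.74758063 -0.03075356] [ 0.04279993  0.00462869 -0.99907294]
(np.float64(368.3683162736494), np.float64(104.77696189996723))
(np.float64(366.1380004004378), np.float64(120.89861316239822))
(np.float64(364.00516883743313), np.float64(136.31560726321828))
```

View pics/w8.png

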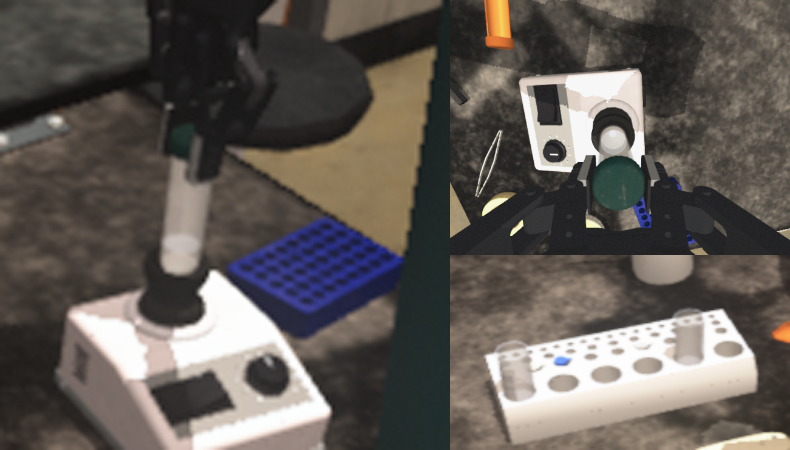

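The picture shows the tube seated upright in the cup, at crop (185,230) over the rim at (178,270). The rack and both open tubes still stand. The TCP height puts the tip at 0.106 m, which is the 0.114 m seat height less the 8 mm travel, so the cup is on its stop. The push is about 15 N, so I'm handing in.

```bash
python3 -c "
from h import *
print(finish_job())"
```

```text
the job is handed in; nothing more can be done
None
```

I handed the job in with the rocker tipped to touch mode and the capped tube held upright in the cup, pressed onto its stop at about 15 N; the rack and both open tubes were still standing in the last picture.

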